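# Tuck a circuit board under the jig's hold-down leaf and hold it flat

### The job

Clean the soldering jig with a puff of air: squeeze the trigger of the clamped air gun fully, then let it spring back. Then take the circuit board that has the tall finned heatsink and slide its gold contact edge under the jig's thin hinged steel leaf, square and centred, until it meets the stop at the back, without lifting the leaf. Finish while still holding the board there, pressed firmly flat on the jig's bed; leave the other things on the bench where they are.

Things in the scene. Friction and masses are not known exactly. Their poses are not given: they have to be found in the camera images.
- squeeze_point (a point): Where the air gun is squeezed, 45 mm above the bench, between handle and trigger. In this point's axes (z up) the handle's faces are at y = -21 and +3 mm; the trigger, a bar 7 mm thick, 16 mm high, lies beside it at y = +19 to +26 mm at rest and comes about 12 mm nearer (-y) when squeezed: 47 mm over both at rest, 36 mm squeezed.
- airgun: Grey pistol-shaped air gun clamped on its side in a fixed stand; origin on the bench below the barrel, axes as the squeeze point's. The level handle (24 mm wide, 28 mm high, top 59 mm and underside 31 mm above the bench) runs 114 mm to -x, its end free. The barrel (32 mm thick, 45 mm up) runs along y, its nozzle to +y; the clamp over it is 69 mm high.
- trigger (a joint): Air gun trigger angle (rad): 0 released, 0.28 fully squeezed against its stop; hinged at its barrel end, springs back by itself; about 2 N to start, 7 N at the squeeze point to squeeze it fully.
- heatsink (a point): Centre of the finned aluminium heatsink (40 mm along x, 20 mm along y, 34 mm tall) fixed on the board: the part to grasp, across y. The board's underside is 20 mm below this point, its top 17 mm below. In the board's x the gold contact edge is 70 mm ahead, the opposite edge 30 mm behind; z up.
- board_edge (a point): Middle of the board's gold contact edge (the edge to tuck in), half-way up its 3 mm thickness; x points outward over the edge, z up.
- board: Dark green circuit board with the heatsink: 100 x 70 x 3 mm, 0.13 kg in all, lying flat on the bench at the start; origin at the centre of its underside, x towards the gold contact edge, z up. Low chips (2.5 mm) on top.
- jig_stop (a point): Middle of the back stop's face, at the level of the bed's top, 12 mm above the bench. x is the way the board slides in, y left, z up. The stop is 90 mm wide, 5 mm high, under the leaf; seated, the board's contact edge touches it. The flat black bed begins 150 mm before it. No side guides; nothing to hit in front of the leaf.
- leaf_lip (a point): Front edge of the jig's steel leaf (2 mm thick, 94 mm wide), which laps the bed from a hinge behind the stop and reaches 33 mm in front of the stop's face. Closed, its underside is 6 mm above the bed; its front 8 mm turn up, the lip about 10 mm above the bed. A board flat on the bed passes under it untouched; it is light and lifts if pushed up.
- leaf (a joint): Leaf angle (rad): 0 closed (resting, parallel to the bed), grows as it is lifted.
- bed: Black bed of the jig, 210 x 130 mm, 6 mm thick, top 12 mm above the bench; origin at the centre of its underside.
- spare_board: Another, smaller dark green board, 75 x 60 mm, with black round capacitors and no heatsink; origin under its centre. To be left alone.
- spool: Red solder spool, 52 mm across, 22 mm high, origin under its centre. To be left alone.
- pliers: Pliers with red handles, 140 mm long, 12 mm high, origin under the joint. To be left alone.
- pen: White pen, 125 mm long, 9 mm high, origin under its centre. To be left alone.
Not all that is in view belongs to the job. What is shaped like the part that bears jig_stop but purple is not meant.

How it is judged:
On the way, in this order (a step that is already met when the one before it is completed fails the run):
1. the trigger is squeezed fully (value of joint trigger above 0.22 rad), for 0.2 s.
2. the trigger has sprung back (value of joint trigger below 0.05 rad), for 0.2 s.
3. the board's contact edge is under the leaf, at the stop (x of board_edge in the frame of jig_stop above -0.006 m and y of board_edge in the frame of jig_stop between -0.012 and 0.012 m and z of board_edge in the frame of jig_stop between -0.003 and 0.005 m), for 0.2 s.
At the end, for the whole second after the job is handed in: The board's contact edge is under the closed leaf, within 6 mm of the stop, centred within 12 mm, square within 0.1 rad and flat within 0.04 rad; the robot is holding it and presses it on the bed with more than 3 N in all; leaf and trigger are at rest (under 0.05 rad) (all of step 3 and angle between the x axis of board_edge and the x axis of jig_stop, either way round below 0.1 rad and angle between board_edge's own z axis and vertical below 0.04 rad and contact force between board and bed above 3 N and contact force between the fingers and board above 1 N and value of joint each of leaf, trigger below 0.05 rad); the arm keeps its last pose, push and grip.
It fails at once if the leaf is lifted (more than 0.08 rad, about 6 mm at its lip) (value of joint leaf above 0.08 rad).
It fails at once if a bystander is moved more than 30 mm (distance of any of spare_board, spool, pliers, pen from where it was at the start of the episode above 0.03 m).
It also fails if it takes over 54 s, if anything falls off the work surface, if the arm or the gripper's body presses on something with over 40 N, if the wrist force passes 120 N, or if a joint passes its speed limit or range.

### The arm

A 6-joint arm with a two-finger parallel gripper is mounted at the origin on the work surface. World frame = base frame: x ahead of the robot, y to its left, z up, the work surface at z = 0. Lengths are in m, angles in rad, forces in N, time in s.
With the tool pointing down it reaches from about 0.275 to 0.725 m from the base axis. Payload 15.9 kg.
Tool frame: the origin (TCP) lies midway between the tips of the shut fingers; the grasp point (between the pads) lies ctrl.hold_point_z behind it (ctrl.hold_point_z is the distance from the TCP to the grasp point, in m); z points along the fingers, y is the line along which they close (so a half turn about z gives the same grasp; the last joint's range is limited). The gripper opens to 85 mm and grips with 20 to 120 N. Pads are 22 mm wide; open, the fingers measure 114 mm over their backs; the gripper's body (76 mm by 85 mm) begins 54 mm behind the grasp point. The pads swing forward as they close: fully open they stand 13 mm farther back than shut.
Start: joints at [1.21, 0.213, -0.034, 1.323, 0, 1.571], TCP at [0.177, 0.468, 0.231] pointing down, gripper open.
Joint ranges: [-2.98, 2.98], [-0.74, 1.72], [-1.14, 1.35], [-2.1, 2.04], [-1.57, 1.44], [-3.14, 3.14]. Speed limits (rad/s): [1.89, 1.89, 2.39, 2.57, 3.14, 3.14].

### API

Orientations are given as a rotation vector (axis times angle).
In Python, from cell import ctrl gives the robot as it stands. The module is installed in compiled form; this text tells all that it offers.
- The arm moves only by the tool drive_tool, never from a script. Its argument "series" is a list of rows, each a list of 3 entries, a list of its own where there are three numbers: the closure, from -1 (fully open) to 1 (shut), then the shift along the tool's x, y, z in cm, then the turn, a rotation vector about the tool's x, y, z in rad. A call has 1 to 12 rows; each row shifts and turns the commanded pose from where the row before left it, along the tool's axes as they then stand; what a row does not reach is not made up. A row lasts 1/12 s, in which the tool goes at most 41.7 mm and 7.16 degrees, less where a joint would pass 70% of its speed; a pose out of reach is approached as far as the arm can. A call with a gripper value outside its range is refused whole. The fingers move at their own pace and stop on an object; "force" is the grip in N (left out, the last holds). Time passes only in rows, so rows that do not move let the fingers close. It gives the time, the measured TCP pose, the force, the opening and the grip force at its end, in the units of the state.
- ctrl.sense(): the state, without advancing time (a new reading comes with each control period).
- ctrl.read_camera(name): name is "side" or "top"; returns a dict with "img" (400x640x3 uint8, red, green, blue), "range_z" (400x640 float32, m along the optical axis (not along the pixel's ray), 0 where there is no reading), "K" (3x3 intrinsics, pixels), "R" (3x3) and "t" (3): a world point X has camera coordinates R X + t. Camera axes: x right, y down, z forward; pixel columns grow to the right and rows downward; lengths in m; the calibration is good to about 2 mm. A picture is of the moment at which its call begins.
- ctrl.hand_in(): hands the job in; it is judged then, once.
Trained networks look in a picture, given as the dict that the camera call returned (one of the last four; its "shot" number tells which), for a name from the list of things; names that differ only in an ending like _2 or _b are one class to them, and where a whole thing is asked for, a point or a joint stands for the part that bears it (a point fixed in the world has none). Each returns a list of dicts, best first, with "confidence" (0 to 1); they miss things now and then, are a little off and sometimes report something else, mostly with a low value. They report only what shows in the picture. A call takes as long as a camera call. They do not tell look-alikes from the thing itself.
- ctrl.look_for(thing, picture): "bbox" ([left, top, right, bottom] in pixels, round what is visible of it).
- ctrl.trace(thing, picture): "pixels" (400x640 bool, what is visible of it) and "bbox" ([left, top, right, bottom] in pixels, round what is visible of it).
- ctrl.spot_point(thing, picture): "point" ([column, row] in pixels: a listed point, or the origin of a listed thing).
The state is a dict: "clock": time; "joint_pos": joint angles; "dq": joint speeds; "joint_torque": joint torques, N m; "ee_pos": TCP position; "orientation": TCP orientation; "wrist_force": force on the tool from outside, world axes, zero at the start; "moment": the same for the moment, N m; "finger_gap": opening from 0.0 (shut) to 1.0 (fully open); "grasp_force": force on a finger pad.
Only numpy, scipy, OpenCV 4.12 (cv2) and the standard library are available. Lean on these libraries where they do the work, as an engineer would, in place of code of your own. Each camera call takes 0.05 s, during which the arm holds its last target. There are 200 camera calls.

## Working session

There is one attempt and no reset: what is moved stays moved. The work goes in short steps, Python scripts to look and compute and a tool call to move; the robot and the scene stay as the last step left them, time stands still between calls to the robot, and variables do not carry over. Pictures are saved under pics/ and viewed, at most 10 in all, crops included, and the job is handed in when it is done.

Besides the shell and the picture viewer there is one more tool, called after "Emit:" in YAML: its name, and indented under it one key for each argument. drive_tool: Moves the arm, as the interface text tells. Its arguments: {"type":"object","properties":{"series":{"type":"array"},"force":{"type":"number"}},"required":["series"]}

```bash
mkdir -p pics; cat > h.py <<'E'
import numpy as np, cv2
from cell import ctrl
from scipy.spatial.transform import Rotation as Ro
def world(p,u,v,z=None):
    K,R,t=p["K"],p["R"],p["t"]
    d=np.linalg.solve(K,np.array([u,v,1.0]))
    if z is None:
        r=p["range_z"][int(round(v)),int(round(u))]; return R.T@(d*r-t)
    c=-R.T@t; w=R.T@d
    return c+w*(z-c[2])/w[2]
def save(p,n,box=None,s=1):
    im=p["img"][:,:,::-1]
    if box: im=im[box[1]:box[3],box[0]:box[2]]
    cv2.imwrite(n,cv2.resize(im,None,fx=s,fy=s,interpolation=cv2.INTER_CUBIC))
def cloud(p,m=None):
    r=p["range_z"]; m=(r>0) if m is None else m&(r>0)
    v,u=np.nonzero(m); d=np.linalg.solve(p["K"],np.stack([u,v,np.ones_like(u)]).astype(float))*r[v,u]
    return (p["R"].T@(d-p["t"][:,None])).T
E
python3 - <<'E'
from h import *
s=ctrl.sense(); print(s, ctrl.hold_point_z)
for n in("top","side"):
    p=ctrl.read_camera(n); save(p,f"pics/{n}0.png"); print(n,"cam",-p["R"].T@p["t"])
    for k,z in dict(squeeze_point=.045,airgun=0,heatsink=.020,board_edge=.0015,board=0,jig_stop=.012,leaf_lip=.022,bed=.006,spare_board=0,spool=0,pliers=0,pen=0).items():
        for r in ctrl.spot_point(k,p)[:3]:
            print(k,round(r["confidence"],2),np.round(r["point"]),np.round(world(p,*r["point"],z),3))
E
```

```text
{'clock': 0.0, 'joint_pos': array([ 1.20998620e+00,  2.13371132e-01, -3.50564434e-02,  1.32346036e+00,
        2.15793978e-05,  1.57083891e+00]), 'dq': array([-0.00061651,  0.00059411, -0.00082259,  0.00073211,  0.00050656,
       -0.00073615]), 'joint_torque': array([ 1.33323436e-03, -6.86146402e+01,  4.87131536e+01,  1.64759229e-02,
        1.32450891e-04,  2.67494102e-05]), 'ee_pos': array([0.17639598, 0.46750636, 0.23080971]), 'orientation': array([-5.63716718e-01, -3.09038205e+00,  1.68067149e-03]), 'wrist_force': array([ 0.36423365, -0.00582284,  0.58270347]), 'moment': array([-0.03657014,  0.02446716,  0.030233  ]), 'grasp_force': 0.0, 'finger_gap': 1.0042477257881934} 0.0187
top cam [ 0.44984861 -0.02747854  1.00742353]
squeeze_point 0.92 [446. 215.] [ 0.487 -0.329  0.045]
airgun 0.32 [448. 213.] [ 0.496 -0.349  0.   ]
airgun 0.22 [217. 223.] [0.458 0.266 0.   ]
heatsink 0.69 [212. 174.] [0.585 0.28  0.02 ]
board_edge 0.89 [219. 151.] [0.652 0.267 0.002]
board 0.6 [218. 169.] [0.603 0.27  0.   ]
jig_stop 0.89 [328. 168.] [ 0.608 -0.027  0.012]
jig_stop 0.6 [444. 299.] [ 0.272
[... 826 characters left out ...]
.604 0.272 0.   ]
jig_stop 0.7 [343. 204.] [ 0.607 -0.026  0.012]
jig_stop 0.61 [311. 338.] [ 0.276 -0.331  0.012]
leaf_lip 0.58 [293. 344.] [ 0.239 -0.329  0.022]
leaf_lip 0.57 [328. 203.] [ 0.566 -0.013  0.022]
leaf_lip 0.19 [293. 159.] [0.636 0.233 0.022]
bed 0.6 [286. 354.] [ 0.223 -0.328  0.006]
bed 0.56 [326. 216.] [ 0.542 -0.036  0.006]
spare_board 0.84 [234. 176.] [0.468 0.285 0.   ]
spool 0.76 [225. 216.] [0.349 0.121 0.   ]
spool 0.53 [293. 157.] [0.665 0.277 0.   ]
pliers 0.87 [439. 216.] [ 0.771 -0.198  0.   ]
pliers 0.35 [330. 206.] [0.586 0.001 0.   ]
pen 0.55 [277. 259.] [ 0.359 -0.096  0.   ]
pen 0.55 [343. 205.] [ 0.614 -0.016  0.   ]
pen 0.35 [282. 160.] [0.628 0.283 0.   ]
```

View pics/top0.png

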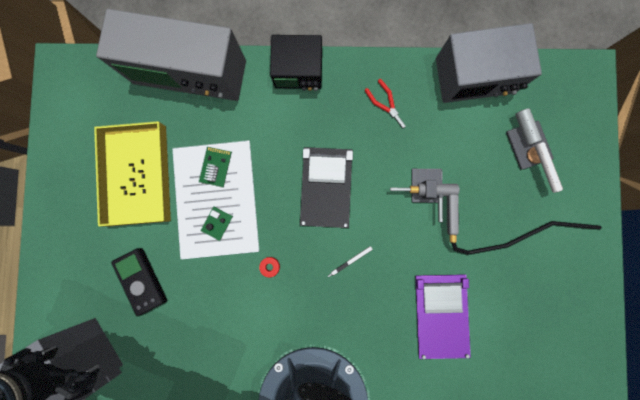

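View pics/side0.png

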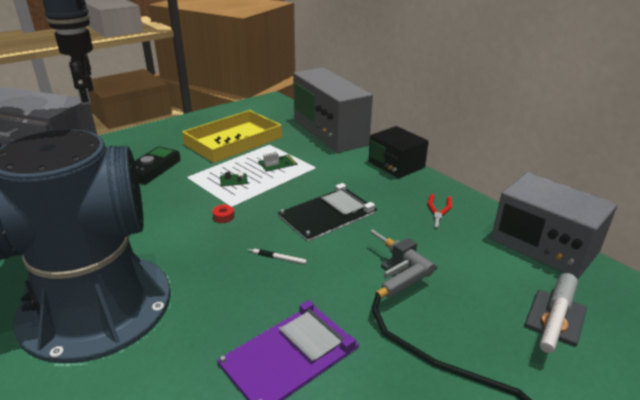

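The top view shows the following:
- The heatsink board is at (213,167) and the spare board at (217,222), both on the paper.
- The black jig is at (327,187) and the purple decoy at (443,315).
- The gun's handle is at (453,210), with the trigger bar at (440,207) on its +y side.

Candidates:
- **Board:** (213,167) has the fins, so I choose it over (217,222).
- **Jig:** black (327,187), not purple (443,315).
- **Gun:** (446,215), not the soldering iron at (540,150).

Next I measure these and check them in one close crop.

```bash
python3 - <<'E'
from h import *
p=ctrl.read_camera("top"); q=ctrl.read_camera("side")
a=cv2.resize(p["img"][130:260,170:270],None,fx=4,fy=4,interpolation=cv2.INTER_CUBIC)
b=cv2.resize(p["img"][130:260,385:485],None,fx=4,fy=4,interpolation=cv2.INTER_CUBIC)
cv2.imwrite("pics/crop.png",np.hstack([a,b])[:,:,::-1])
def rect(X,n):
    if len(X)<5: print(n,len(X));return
    r=cv2.minAreaRect((X[:,:2]*1000).astype(np.float32)); print(n,len(X),np.round(r[0],1),np.round(r[1],1),round(r[2],1),"z",np.round(np.percentile(X[:,2],[5,50,95]),4))
for nm,P in(("top",p),("side",q)):
    C=cloud(P)
    def box(x0,x1,y0,y1,z0,z1): return C[(C[:,0]>x0)&(C[:,0]<x1)&(C[:,1]>y0)&(C[:,1]<y1)&(C[:,2]>z0)&(C[:,2]<z1)]
    print(nm)
    rect(box(.4,.53,-.38,-.30,.035,.08),"gun handle+trig")
    rect(box(.4,.53,-.38,-.335,.05,.08),"handle?")
    rect(box(.4,.53,-.333,-.30,.035,.08),"trig?")
    rect(box(.5,.7,.2,.35,.025,.06),"heatsink")
    rect(box(.4,.7,-.15,.1,.008,.03),"jig")
    rect(box(.4,.7,-.15,.1,.0155,.03),"leaf")
    for k in("board","heatsink","bed","leaf","airgun","trigger"):
        for r in ctrl.trace(k,P)[:2]:
            m=r["pixels"]; X=cloud(P,m); rect(X,f"  {k} {r['confidence']:.2f}")
            if k=="board":
                v,u=np.nonzero(m); W=np.array([world(P,i,j,.003) for i,j in zip(u,v)]); rect(W,"  board@z3")
E
```

```text
top
gun handle+trig 597 [ 465.  -332.7] [132.9  49. ] 4.2 z [0.0408 0.0569 0.0624]
handle? 301 [ 473.3 -344. ] [ 17.9 110.2] 89.6 z [0.0525 0.0595 0.0629]
trig? 207 [ 485.1 -319.9] [89.9 25.7] 0.3 z [0.0393 0.053  0.0588]
heatsink 77 [588.3 281.5] [20.4 40.3] 82.0 z [0.0277 0.0368 0.0397]
jig 3823 [557.3 -21.7] [130.1 210.2] 88.2 z [0.0102 0.0138 0.0241]
leaf 1293 [556.6 -21.9] [128.1 206.6] 88.6 z [0.0158 0.021  0.0271]
  board 0.76 955 [607.2 277.9] [74.5 99.4] 77.5 z [0.0008 0.004  0.0358]
  board@z3 956 [607.2 277.8] [73.2 99.8] 77.8 z [0.003 0.003 0.003]
  heatsink 0.95 1000 [606.9 280. ] [ 75.1 101.7] 79.3 z [0.0006 0.0039 0.0354]
  heatsink 0.47 155 [364.1 -91.4] [ 10.1 122.7] 34.2 z [0.0068 0.0099 0.0128]
  bed 0.88 2720 [558.7 -21.5] [130.9 212.8] 88.3 z [0.0099 0.0129 0.0158]
  bed 0.57 2922 [ 228.  -329.7] [211.1 135.3] 3.1 z [0.0102 0.0131 0.016 ]
  leaf 0.73 1012 [606.6 -23. ] [95.8 75.2] 88.0 z [0.0179 0.0211 0.0252]
  leaf 0.58 1091 [ 276.1 -325.9] [78.  93.9] 1.5 z [0.0186 0.0215 0.0248]
  airgun 0.89 2816 [ 467.3 -448.6] [547.6 192.9] 71.4 z [0.002  0.0166 0.0689]
  
[... 634 characters left out ...]
  0.0026  0.0334]
  board@z3 486 [608.7 289.5] [109.1  99.1] 78.4 z [0.003 0.003 0.003]
  heatsink 0.77 501 [613.6 294.2] [115.3 105.1] 76.5 z [-0.0017  0.0024  0.0333]
  bed 0.64 5138 [ 227.9 -330.5] [210.3 132.5] 2.4 z [0.0082 0.0103 0.0123]
  bed 0.59 1964 [565.6 -17.1] [153.5 228.4] 88.5 z [0.0059 0.01   0.0126]
  leaf 0.84 1691 [ 280.3 -328.4] [ 81.7 101.2] 3.3 z [0.0165 0.0186 0.0217]
  leaf 0.80 578 [605.8 -25.3] [98.  75.6] 89.5 z [0.0159 0.0182 0.0212]
  airgun 0.89 3349 [ 483.2 -387.3] [461.9 182.3] 66.0 z [0.0051 0.0408 0.0649]
  airgun 0.58 282 [362.9 -93.5] [ 13.4 129.3] 34.3 z [-0.0001  0.0055  0.009 ]
  trigger 0.78 220 [ 512.1 -311.3] [82.5 36.4] 27.8 z [0.0337 0.0469 0.0526]
```

View pics/crop.png

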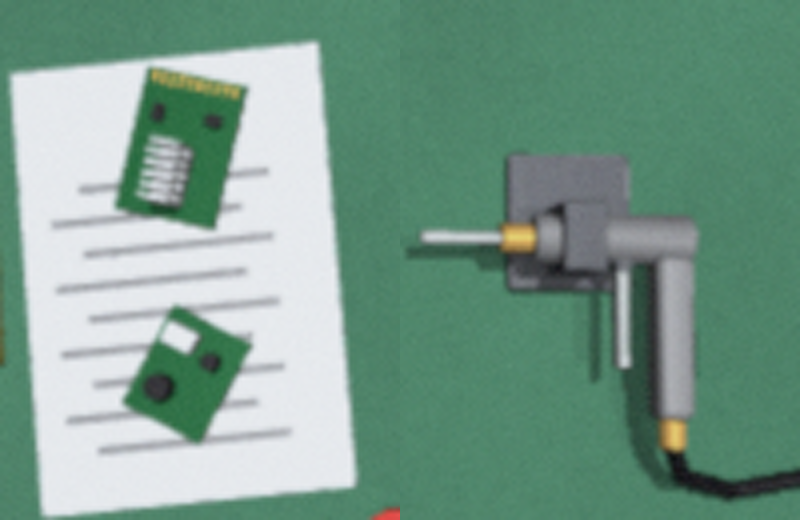

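The close crop confirms the choice: the finned board's gold edge faces up (+x), leaning about 12° right. The trigger bar sits left (+y) of the level handle. I'll refine the gun position from pixel edges.

```bash
python3 - <<'E'
from h import *
p=ctrl.read_camera("top"); q=ctrl.read_camera("side")
for n,u,v,z in [("handle left",448.75,215,.05),("handle right",458,215,.05),("handle end",453,233.7,.059),("trig L",439,212,.053),("trig R",442.7,212,.053),("trig end",440.5,222,.053),("barrel near",455,194,.05),("barrel far",455,184,.058)]: print(n,np.round(world(p,u,v,z),4))
for r in [ctrl.spot_point("squeeze_point",x)[0] for x in(q,)]: print(r, world(q,*r["point"],.045))
C=cloud(p)
for x0 in np.arange(.42,.56,.01):
    S=C[(abs(C[:,0]-x0)<.005)&(C[:,1]>-.38)&(C[:,1]<-.29)]
    H=S[S[:,2]>.045]; 
    print(round(x0,3),"handle y",np.round([H[H[:,1]<-.333][:,1].min(),H[H[:,1]<-.333][:,1].max()],4) if (H[:,1]<-.333).any() else None, "trig",np.round([H[H[:,1]>-.333][:,1].min(),H[H[:,1]>-.333][:,1].max()],4) if (H[:,1]>-.333).any() else None)
E
```

```text
handle left [ 0.4881 -0.3342  0.05  ]
handle right [ 0.4885 -0.3573  0.05  ]
handle end [ 0.4414 -0.3416  0.059 ]
trig L [ 0.495  -0.3089  0.053 ]
trig R [ 0.4952 -0.3181  0.053 ]
trig end [ 0.47   -0.3126  0.053 ]
barrel near [ 0.5415 -0.3501  0.05  ]
barrel far [ 0.566  -0.3475  0.058 ]
{'point': [400.3, 274.7], 'confidence': 0.65} [ 0.49501448 -0.3308922   0.045     ]
0.42 handle y [-0.3499 -0.3352] trig None
0.43 handle y [-0.3498 -0.3353] trig None
0.44 handle y [-0.3517 -0.3333] trig [-0.3327 -0.332 ]
0.45 handle y [-0.3518 -0.3338] trig [-0.3326 -0.3309]
0.46 handle y [-0.3517 -0.3331] trig [-0.3327 -0.3301]
0.47 handle y [-0.3521 -0.3332] trig [-0.3324 -0.3083]
0.48 handle y [-0.352  -0.3334] trig [-0.3329 -0.308 ]
0.49 handle y [-0.352  -0.3337] trig [-0.3329 -0.3074]
0.5 handle y [-0.3525 -0.3331] trig [-0.3326 -0.3078]
0.51 handle y [-0.3522 -0.3341] trig [-0.3329 -0.3076]
0.52 handle y [-0.3527 -0.3331] trig [-0.3323 -0.307 ]
0.53 handle y [-0.353  -0.3332] trig [-0.3328 -0.2914]
0.54 handle y [-0.3544 -0.3332] trig [-0.3326 -0.2905]
0.55 handle y [-0.3545 -0.3332] trig [-0.3325 -0.29  ]
0.56 handle y [-0.3545 -0.3336] trig [-0.3325 -0.291 ]
```

Emit:
drive_tool:
  series:
    - [-1, [0, 0, 0], [0, 0, -0.12]]
    - [-1, [0, 0, 0], [0, 0, -0.12]]
    - [-1, [0, 0, 0], [0, 0, -0.121]]
  force: 25

```text
clock: 2.4
ee_pos: [0.1765, 0.4678, 0.2313]
orientation: [0.009, -3.142, -0.0]
wrist_force: [-0.3, -0.0, 0.2]
finger_gap: 0.999
grasp_force: 0.0
```

Emit:
drive_tool:
  series:
    - [-1, [-1.1, -2.9, 0.3], [0, 0, 0]]
    - [-1, [-1.1, -2.9, 0.3], [0, 0, 0]]
    - [-1, [-1.1, -2.9, 0.3], [0, 0, 0]]
    - [-1, [-1.1, -2.9, 0.3], [0, 0, 0]]
    - [-1, [-1.1, -2.9, 0.3], [0, 0, 0]]
    - [-1, [-1.1, -2.9, 0.3], [0, 0, 0]]
    - [-1, [-1.1, -2.9, 0.3], [0, 0, 0]]
    - [-1, [-1.1, -2.9, 0.3], [0, 0, 0]]
    - [-1, [-1.1, -2.9, 0.3], [0, 0, 0]]
    - [-1, [-1.1, -2.9, 0.3], [0, 0, 0]]
    - [-1, [-1.1, -2.9, 0.3], [0, 0, 0]]
    - [-1, [-1.1, -2.9, 0.3], [0, 0, 0]]

```text
clock: 3.4
ee_pos: [0.3088, 0.1184, 0.1954]
orientation: [-0.001, 3.141, 0.0]
wrist_force: [0.8, 0.9, 0.1]
finger_gap: 0.996
grasp_force: 0.0
```

Emit:
drive_tool:
  series:
    - [-1, [-1.1, -2.9, 0.3], [0, 0, 0]]
    - [-1, [-1.1, -2.9, 0.3], [0, 0, 0]]
    - [-1, [-1.1, -2.9, 0.3], [0, 0, 0]]
    - [-1, [-1.1, -2.9, 0.3], [0, 0, 0]]
    - [-1, [-1.1, -2.9, 0.3], [0, 0, 0]]
    - [-1, [-1.1, -2.9, 0.3], [0, 0, 0]]
    - [-1, [-1.1, -2.9, 0.3], [0, 0, 0]]
    - [-1, [-1.1, -2.9, 0.3], [0, 0, 0]]
    - [-1, [-1.1, -2.9, 0.3], [0, 0, 0]]
    - [-1, [-1.1, -2.9, 0.3], [0, 0, 0]]
    - [-1, [0, 0, 0], [0, 0, 0]]

```text
clock: 4.32
ee_pos: [0.4199, -0.1741, 0.1646]
orientation: [0.004, 3.141, -0.002]
wrist_force: [-0.6, 1.6, -0.1]
finger_gap: 1.0
grasp_force: 0.0
```

Emit:
drive_tool:
  series:
    - [-1, [-1.2, -2.7, 0.7], [0, 0, 0]]
    - [-1, [-1.2, -2.7, 0.7], [0, 0, 0]]
    - [-1, [-1.2, -2.7, 0.7], [0, 0, 0]]
    - [-1, [-1.2, -2.7, 0.7], [0, 0, 0]]
    - [-1, [-1.2, -2.7, 0.7], [0, 0, 0]]
    - [-1, [-1.0, -2.7, 0.7], [0, 0, 0]]
    - [-1, [0, 0, 0], [0, 0, 0]]
    - [-1, [0, 0, 0], [0, 0, 0]]

```text
clock: 4.98
ee_pos: [0.4885, -0.3328, 0.1223]
orientation: [-0.002, -3.14, -0.001]
wrist_force: [-0.9, -0.3, 0.2]
finger_gap: 0.997
grasp_force: 0.0
```

```bash
python3 - <<'E'
from h import *
s=ctrl.sense(); print(s["ee_pos"],s["orientation"],s["joint_pos"])
q=ctrl.read_camera("side"); save(q,"pics/s1.png",(300,150,500,350),3)
for r in ctrl.spot_point("squeeze_point",q)[:1]: print(r, world(q,*r["point"],.045))
E
```

```text
[ 0.48847678 -0.3328028   0.12234403] [-1.84128559e-03 -3.14045846e+00 -1.24852449e-03] [-5.98080596e-01  4.40672383e-01  5.85888153e-03  1.13736718e+00
  1.97445896e-05 -5.96907987e-01]
{'point': [399.7, 273.9], 'confidence': 0.78} [ 0.49579836 -0.32849032  0.045     ]
```

View pics/s1.png

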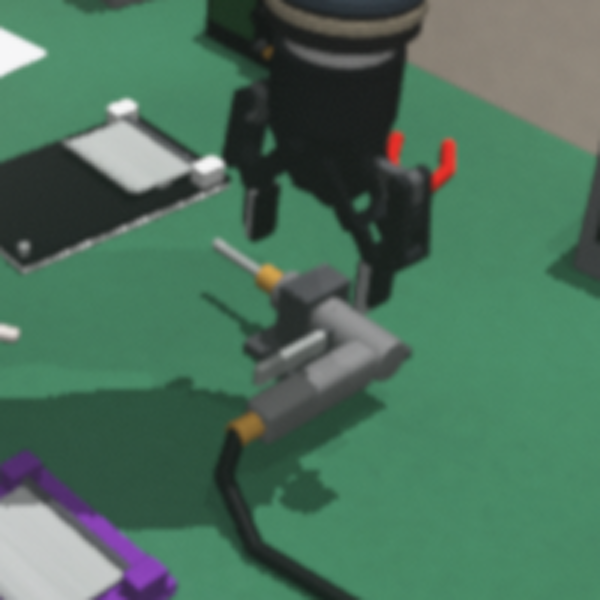

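The picture shows the open fingers straddling the handle and trigger along y, above the gun, with a clear way down.

Emit:
drive_tool:
  series:
    - [-1, [-0.1, -0.3, 1.6], [0, 0, 0]]
    - [-1, [0, 0, 2], [0, 0, 0]]
    - [-1, [0, 0, 2], [0, 0, 0]]
    - [-1, [0, 0, 2], [0, 0, 0]]
    - [-1, [0, 0, 2], [0, 0, 0]]
    - [-1, [0, 0, 0], [0, 0, 0]]
    - [-1, [0, 0, 0], [0, 0, 0]]

```text
clock: 5.67
ee_pos: [0.4892, -0.3341, 0.0276]
orientation: [0.001, -3.141, -0.001]
wrist_force: [0.1, 0.0, 0.0]
finger_gap: 1.004
grasp_force: 0.0
```

Emit:
drive_tool:
  series:
    - [0, [0, 0, 0], [0, 0, 0]]
    - [0.2, [0, 0, 0], [0, 0, 0]]
    - [0.6, [0, 0, 0], [0, 0, 0]]
    - [1, [0, 0, 0], [0, 0, 0]]
    - [1, [0, 0, 0], [0, 0, 0]]
    - [1, [0, 0, 0], [0, 0, 0]]
    - [1, [0, 0, 0], [0, 0, 0]]
    - [1, [0, 0, 0], [0, 0, 0]]
    - [1, [0, 0, 0], [0, 0, 0]]
    - [1, [0, 0, 0], [0, 0, 0]]
  force: 25

```text
clock: 6.5
ee_pos: [0.4903, -0.3374, 0.0289]
orientation: [0.001, 3.14, -0.007]
wrist_force: [-3.7, -11.2, 8.1]
finger_gap: 0.424
grasp_force: 26.2
```

Emit:
drive_tool:
  series:
    - [1, [0, 0, 0], [0, 0, 0]]
    - [1, [0, 0, 0], [0, 0, 0]]
    - [1, [0, 0, 0], [0, 0, 0]]
    - [-1, [0, 0, 0], [0, 0, 0]]
    - [-1, [0, 0, 0], [0, 0, 0]]
    - [-1, [0, 0, 0], [0, 0, 0]]
    - [-1, [0, 0, 0], [0, 0, 0]]
    - [-1, [0, 0, 0], [0, 0, 0]]
    - [-1, [0, 0, 0], [0, 0, 0]]
    - [-1, [0, 0, 0], [0, 0, 0]]
    - [-1, [0, 0, 0], [0, 0, 0]]
    - [-1, [0, 0, 0], [0, 0, 0]]

```text
clock: 7.5
ee_pos: [0.4897, -0.3351, 0.0273]
orientation: [0.0, -3.142, -0.0]
wrist_force: [-0.2, 0.0, -0.8]
finger_gap: 0.999
grasp_force: 0.0
```

Emit:
drive_tool:
  series:
    - [-1, [0, 0, -2], [0, 0, 0]]
    - [-1, [0, 0, -2.5], [0, 0, 0]]
    - [-1, [0, 0, -2.5], [0, 0, 0]]
    - [-1, [0, 0, -2.5], [0, 0, 0]]
    - [-1, [0, 0, -2.5], [0, 0, 0]]
    - [-1, [0, 0, 0], [0, 0, 0]]

```text
clock: 8.0
ee_pos: [0.4914, -0.3363, 0.1522]
orientation: [-0.0, 3.136, -0.006]
wrist_force: [0.2, 0.4, 0.8]
finger_gap: 1.005
grasp_force: 0.0
```

Emit:
drive_tool:
  series:
    - [-1, [-0.5, 3.1, 0], [0, 0, 0]]
    - [-1, [-0.5, 3.1, 0], [0, 0, 0]]
    - [-1, [-0.5, 3.1, 0], [0, 0, 0]]
    - [-1, [-0.5, 3.1, 0], [0, 0, 0]]
    - [-1, [-0.5, 3.1, 0], [0, 0, 0]]
    - [-1, [-0.5, 3.1, 0], [0, 0, 0]]
    - [-1, [-0.5, 3.1, 0], [0, 0, 0]]
    - [-1, [-0.5, 3.1, 0], [0, 0, 0]]
    - [-1, [-0.5, 3.1, 0], [0, 0, 0]]
    - [-1, [-0.5, 3.1, 0], [0, 0, 0]]
    - [-1, [-0.5, 3.1, 0], [0, 0, 0]]
    - [-1, [-0.5, 3.1, 0], [0, 0, 0]]

```text
clock: 9.0
ee_pos: [0.5495, 0.0385, 0.1471]
orientation: [-0.0, 3.142, -0.0]
wrist_force: [0.8, -0.5, -0.1]
finger_gap: 0.999
grasp_force: 0.0
```

Emit:
drive_tool:
  series:
    - [-1, [-0.5, 3.1, 0], [0, 0, 0]]
    - [-1, [-0.5, 3.1, 0], [0, 0, 0]]
    - [-1, [-0.5, 3.1, 0], [0, 0, 0]]
    - [-1, [-0.5, 3.1, 0], [0, 0, 0]]
    - [-1, [-0.5, 3.1, 0], [0, 0, 0]]
    - [-1, [-0.5, 3.1, 0], [0, 0, 0]]
    - [-1, [-0.5, 3.1, 0], [0, 0, 0]]
    - [-1, [-0.2, 3.0, 0], [0, 0, 0]]
    - [-1, [0, 0, 0], [0, 0, 0.1]]
    - [-1, [0, 0, 0], [0, 0, 0.115]]
    - [-1, [0, 0, 0], [0, 0, 0]]
    - [-1, [0, 0, 0], [0, 0, 0]]

```text
clock: 10.0
ee_pos: [0.5864, 0.2838, 0.147]
orientation: [-0.331, -3.124, 0.0]
wrist_force: [0.4, -0.5, 0.0]
finger_gap: 1.002
grasp_force: 0.0
```

```bash
python3 - <<'E'
from h import *
s=ctrl.sense(); print(s["ee_pos"],s["orientation"]); M=Ro.from_rotvec(s["orientation"]).as_matrix()
q=ctrl.read_camera("side"); save(q,"pics/s2.png",(190,80,350,200),5); p=ctrl.read_camera("top")
for P in(q,p):
  r=ctrl.spot_point("heatsink",P)[0]; w=world(P,*r["point"],.020);print(r,w, (w-s["ee_pos"])@M*100)
  r=ctrl.spot_point("squeeze_point",P)[0]; print(r)
  C=cloud(P); S=C[(C[:,0]>.54)&(C[:,0]<.64)&(C[:,1]>.24)&(C[:,1]<.32)&(C[:,2]>.025)&(C[:,2]<.045)]
  if len(S)>5: print(cv2.minAreaRect((S[:,:2]*1000).astype(np.float32)),len(S))
C=cloud(p);T=C[(C[:,0]>.475)&(C[:,0]<.51)&(C[:,1]>-.38)&(C[:,1]<-.29)&(C[:,2]>.045)];print("trig outer y",T[:,1].max())
E
```

```text
[0.58642239 0.28379659 0.14695631] [-3.31395182e-01 -3.12369621e+00  4.13805315e-04]
{'point': [268.9, 159.3], 'confidence': 0.79} [0.58091766 0.27737378 0.02      ] [ 0.39918043 -0.73966752 12.69598896]
{'point': [402.8, 273.4], 'confidence': 0.69}
((587.5147705078125, 277.6667175292969), (25.649097442626953, 40.77899169921875), 76.70377349853516) 80
{'point': [212.5, 172.9], 'confidence': 0.88} [0.58863597 0.27782016 0.02      ] [-0.34610366 -0.53407704 12.69567614]
{'point': [449.6, 209.7], 'confidence': 0.92}
((577.1077880859375, 284.1989440917969), (19.069355010986328, 17.480854034423828), 82.6955337524414) 30
trig outer y -0.3068177592641995
```

View pics/s2.png

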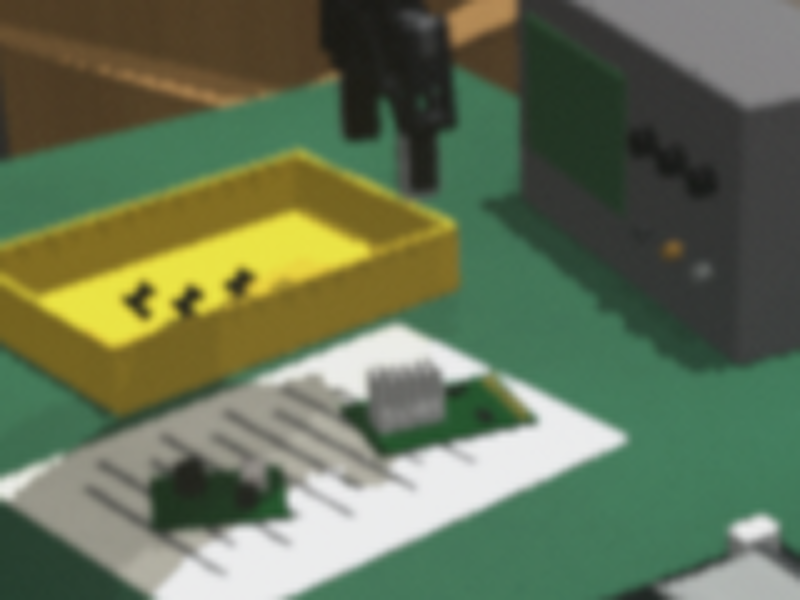

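The picture shows the finned board with its heatsink at crop (405,398) and the gripper in the air above and behind it. The gold edge faces away from the spare board. The trigger's outer face is back at y=-0.307, so it is released. Now I descend and grip.

Emit:
drive_tool:
  series:
    - [-1, [-0.2, -0.35, 1.5], [0, 0, 0]]
    - [-1, [0, 0, 2.5], [0, 0, 0]]
    - [-1, [0, 0, 2.5], [0, 0, 0]]
    - [-1, [0, 0, 2.5], [0, 0, 0]]
    - [-1, [0, 0, 2.5], [0, 0, 0]]
    - [-1, [0, 0, 1.4], [0, 0, 0]]
    - [-1, [0, 0, 0.9], [0, 0, 0]]
    - [-1, [0, 0, 0], [0, 0, 0]]
    - [-1, [0, 0, 0], [0, 0, 0]]

```text
clock: 11.05
ee_pos: [0.588, 0.28, 0.0098]
orientation: [0.336, 3.123, 0.0]
wrist_force: [0.0, 0.1, 0.2]
finger_gap: 1.004
grasp_force: 0.0
```

Emit:
drive_tool:
  series:
    - [0, [0, 0, 0], [0, 0, 0]]
    - [1, [0, 0, 0], [0, 0, 0]]
    - [1, [0, 0, 0], [0, 0, 0]]
    - [1, [0, 0, 0], [0, 0, 0]]
    - [1, [0, 0, 0], [0, 0, 0]]
    - [1, [0, 0, 0], [0, 0, 0]]
    - [1, [0, 0, 0], [0, 0, 0]]
    - [1, [0, 0, 0], [0, 0, 0]]
    - [1, [0, 0, 0], [0, 0, 0]]
    - [1, [0, 0, 0], [0, 0, 0]]
  force: 60

```text
clock: 11.88
ee_pos: [0.5881, 0.2803, 0.0099]
orientation: [0.337, 3.123, 0.001]
wrist_force: [-1.4, 0.3, 6.3]
finger_gap: 0.225
grasp_force: 59.8
```

Emit:
drive_tool:
  series:
    - [1, [0, 0, -1], [0, 0, 0]]
    - [1, [0, 0, -2], [0, 0, 0]]
    - [1, [0, 0, -2], [0, 0, 0]]
    - [1, [0, 0, -1], [0, 0, -0.09]]
    - [1, [0, 0, 0], [0, 0, -0.09]]
    - [1, [0, 0, 0], [0, 0, 0]]

```text
clock: 12.38
ee_pos: [0.5882, 0.2802, 0.0706]
orientation: [0.048, 3.14, 0.001]
wrist_force: [0.3, -0.2, -2.8]
finger_gap: 0.221
grasp_force: 58.6
```

Emit:
drive_tool:
  series:
    - [1, [0.5, -1.5, 0], [0, 0, 0]]
    - [1, [0.9, -2.6, 0], [0, 0, 0]]
    - [1, [0.9, -2.6, 0], [0, 0, 0]]
    - [1, [0.9, -2.6, 0], [0, 0, 0]]
    - [1, [0.9, -2.6, 0], [0, 0, 0]]
    - [1, [0.9, -2.6, 0], [0, 0, 0]]
    - [1, [0.9, -2.6, 0], [0, 0, 0]]
    - [1, [0.9, -2.6, 0], [0, 0, 0]]
    - [1, [0.9, -2.6, 0], [0, 0, 0]]
    - [1, [0.9, -2.6, 0], [0, 0, 0]]
    - [1, [0.9, -2.6, 0], [0, 0, 0]]
    - [1, [0.9, -2.6, 0], [0, 0, 0]]

```text
clock: 13.38
ee_pos: [0.4723, -0.0183, 0.0693]
orientation: [-0.06, -3.14, 0.0]
wrist_force: [-0.4, -0.2, -1.5]
finger_gap: 0.221
grasp_force: 58.7
```

Emit:
drive_tool:
  series:
    - [1, [0, 0, 0], [0, 0, 0]]
    - [1, [0, 0, 0], [0, 0, 0]]

```text
clock: 13.55
ee_pos: [0.4727, -0.0182, 0.0694]
orientation: [-0.062, -3.141, 0.0]
wrist_force: [0.2, 0.4, -1.6]
finger_gap: 0.223
grasp_force: 58.9
```

```bash
python3 - <<'E'
from h import *
s=ctrl.sense(); print(s["ee_pos"],s["orientation"]); M=Ro.from_rotvec(s["orientation"]).as_matrix()
print("yaw",np.degrees(np.arctan2(M[1,0],M[0,0])))
q=ctrl.read_camera("side"); save(q,"pics/s3.png",(230,120,430,270),4); p=ctrl.read_camera("top")
zb=s["ee_pos"][2]-.0099
for P in(q,p):
  for k,z in(("board_edge",zb+.0015),("jig_stop",.012),("leaf_lip",.022)):
    for r in ctrl.spot_point(k,P)[:2]: print(k,r, world(P,*r["point"],z))
  C=cloud(P)
  S=C[(C[:,0]>.5)&(C[:,0]<.6)&(C[:,1]>-.1)&(C[:,1]<.06)&(abs(C[:,2]-zb-.003)<.006)]
  for y0 in(-.04,-.03,-.02,-.01,0):
    L=S[abs(S[:,1]-y0)<.006]; print(y0, L[:,0].max() if len(L) else None)
  if len(S): print("bd",cv2.minAreaRect((S[:,:2]*1000).astype(np.float32)),len(S), S[:,1].min(),S[:,1].max())
  L=C[(C[:,0]>.58)&(C[:,0]<.64)&(C[:,1]>-.1)&(C[:,1]<.05)&(C[:,2]>.0165)&(C[:,2]<.023)]
  if len(L): print("leaf",cv2.minAreaRect((L[:,:2]*1000).astype(np.float32)))
E
```

```text
[ 0.4727148  -0.01815356  0.06936735] [-6.24308787e-02 -3.14050450e+00  8.57115969e-06]
yaw 177.72230538759723
board_edge {'point': [319.6, 193.0], 'confidence': 0.82} [ 0.54149239 -0.01250121  0.06096735]
jig_stop {'point': [341.1, 203.3], 'confidence': 0.83} [ 0.60375933 -0.0214622   0.012     ]
jig_stop {'point': [310.1, 339.6], 'confidence': 0.8} [ 0.27267921 -0.33222968  0.012     ]
leaf_lip {'point': [293.5, 340.6], 'confidence': 0.96} [ 0.24294687 -0.32390704  0.022     ]
leaf_lip {'point': [327.9, 207.7], 'confidence': 0.85} [ 0.55469097 -0.02921334  0.022     ]
-0.04 0.5422529481840764
-0.03 0.5431308978922754
-0.02 0.5420075301790556
-0.01 0.5446221726266122
0 0.5446879950035544
bd ((522.501220703125, -21.829734802246094), (74.72389221191406, 42.2081184387207), 86.44775390625) 254 -0.058134861892329366 0.014404269147548908
leaf ((610.0716552734375, -27.06017303466797), (131.14212036132812, 59.724857330322266), 89.93191528320312)
board_edge {'point': [443.5, 191.1], 'confidence': 0.36} [ 0.5472025  -0.31779897  0.06096735]
jig_stop {'point': [443.9, 298.4], 'confidence': 0.92} [ 0.27409028 -0.33311348  0.012     ]
jig_stop {'point': [325.6, 168.3], 'confidence': 0.69} [ 0.60738116 -0.02142493  0.012     ]
leaf_lip {'point': [440.6, 311.2], 'confidence': 0.95} [ 0.24352025 -0.32159361  0.022     ]
-0.04 None
-0.03 None
-0.02 None
-0.01 None
0 None
leaf ((628.9569702148438, -21.984569549560547), (121.32384490966797, 21.287073135375977), 89.42813873291016)
```

View pics/s3.png

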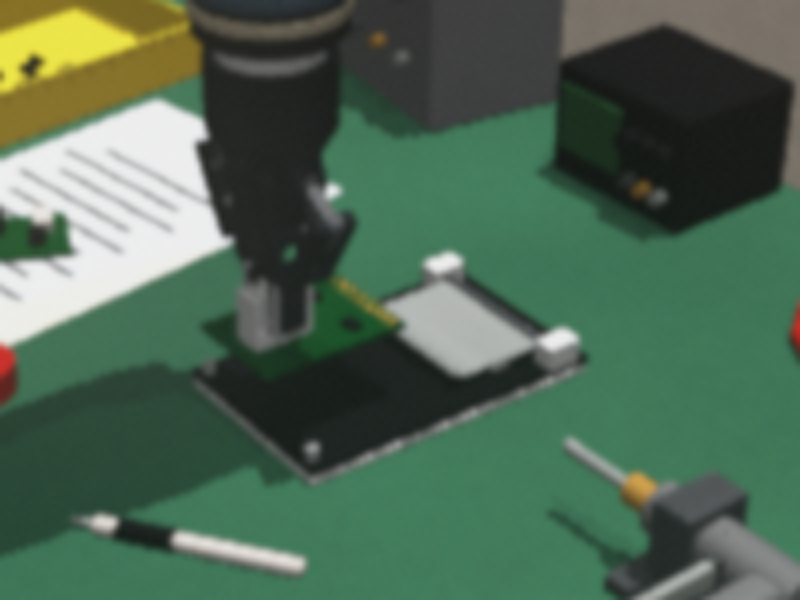

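The picture shows the board held level over the bed. Its gold edge is at crop (365,300), short of the leaf's front at (425,345) and nearly aligned. I'll shift -2.5 mm in y and set it down.

Emit:
drive_tool:
  series:
    - [1, [0, -0.25, 1], [0, 0, 0]]
    - [1, [0, 0, 1.5], [0, 0, 0]]
    - [1, [0, 0, 1], [0, 0, 0]]
    - [1, [0, 0, 0.7], [0, 0, 0]]
    - [1, [0, 0, 0.3], [0, 0, 0]]
    - [1, [0, 0, 0.2], [0, 0, 0]]
    - [1, [0, 0, 0.1], [0, 0, 0]]
    - [1, [0, 0, 0], [0, 0, 0]]
    - [1, [0, 0, 0], [0, 0, 0]]

```text
clock: 14.7
ee_pos: [0.4732, -0.0197, 0.0219]
orientation: [0.055, 3.141, -0.0]
wrist_force: [-4.7, -0.1, 7.2]
finger_gap: 0.221
grasp_force: 59.9
```

Emit:
drive_tool:
  series:
    - [1, [-0.3, -0.05, 0], [0, 0, 0]]
    - [1, [-0.5, 0, 0], [0, 0, 0]]
    - [1, [-0.5, 0, 0], [0, 0, 0]]
    - [1, [-0.5, 0, 0], [0, 0, 0]]
    - [1, [-0.5, 0, 0], [0, 0, 0]]
    - [1, [-0.5, 0, 0], [0, 0, 0]]
    - [1, [-0.5, 0, 0], [0, 0, 0]]
    - [1, [-0.5, 0, 0], [0, 0, 0]]
    - [1, [0, 0, 0], [0, 0, 0]]
    - [1, [0, 0, 0], [0, 0, 0]]

```text
clock: 15.53
ee_pos: [0.5121, -0.0215, 0.0219]
orientation: [0.055, 3.14, -0.0]
wrist_force: [-0.6, 0.5, 3.9]
finger_gap: 0.224
grasp_force: 59.8
```

```bash
python3 - <<'E'
from h import *
s=ctrl.sense(); print(s["ee_pos"],s["wrist_force"])
q=ctrl.read_camera("side"); save(q,"pics/s4.png",(270,140,390,240),6)
for k,z in(("board_edge",.0135),("leaf_lip",.022)):
    for r in ctrl.spot_point(k,q)[:2]: print(k,r, world(q,*r["point"],z))
E
```

```text
[ 0.51209692 -0.02150325  0.02186863] [-0.60901828  0.48664971  3.85859869]
board_edge {'point': [334.8, 205.8], 'confidence': 0.7} [ 0.58217417 -0.02266985  0.0135    ]
leaf_lip {'point': [295.9, 346.0], 'confidence': 0.93} [ 0.23928232 -0.33621033  0.022     ]
leaf_lip {'point': [327.2, 203.1], 'confidence': 0.92} [ 0.56642172 -0.01173364  0.022     ]
```

View pics/s4.png

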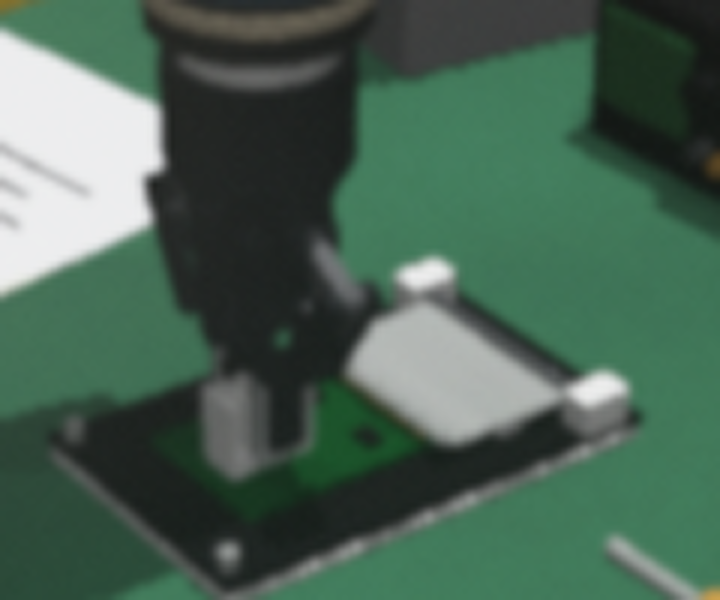

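The picture shows the board flat, its gold edge under the leaf's lip (crop (390,410)). The leaf is closed and the board centred. I'll slide on to the stop.

Emit:
drive_tool:
  series:
    - [1, [-0.4, 0, 0.03], [0, 0, 0]]
    - [1, [-0.4, 0, 0], [0, 0, 0]]
    - [1, [-0.4, 0, 0], [0, 0, 0]]
    - [1, [-0.3, 0, 0], [0, 0, 0]]
    - [1, [-0.2, 0, 0], [0, 0, 0]]
    - [1, [0, 0, 0], [0, 0, 0]]
    - [1, [0, 0, 0], [0, 0, 0]]

```text
clock: 16.27
ee_pos: [0.5277, -0.022, 0.0218]
orientation: [-0.055, -3.141, -0.0]
wrist_force: [-12.0, 1.2, 20.2]
finger_gap: 0.223
grasp_force: 61.9
```

Emit:
drive_tool:
  series:
    - [1, [-0.2, 0, 0], [0, 0, 0]]
    - [1, [-0.2, 0, 0], [0, 0, 0]]
    - [1, [0, 0, 0], [0, 0, 0]]
    - [1, [0, 0, 0], [0, 0, 0]]

```text
clock: 16.6
ee_pos: [0.5318, -0.0222, 0.0218]
orientation: [-0.055, -3.141, -0.0]
wrist_force: [-12.2, -0.3, 19.8]
finger_gap: 0.228
grasp_force: 61.8
```

Emit:
drive_tool:
  series:
    - [1, [-0.15, 0, 0], [0, 0, 0]]
    - [1, [-0.15, 0, 0], [0, 0, 0]]
    - [1, [0, 0, 0], [0, 0, 0]]
    - [1, [0, 0, 0], [0, 0, 0]]

```text
clock: 16.93
ee_pos: [0.5325, -0.0222, 0.0217]
orientation: [-0.055, -3.137, -0.001]
wrist_force: [-28.9, 0.9, 38.5]
finger_gap: 0.226
grasp_force: 64.1
```

Emit:
drive_tool:
  series:
    - [1, [0.12, 0, -0.03], [0, 0, 0]]
    - [1, [0, 0, 0], [0, 0, 0]]
    - [1, [0, 0, 0], [0, 0, 0]]
    - [1, [0, 0, 0], [0, 0, 0]]
    - [1, [0, 0, 0], [0, 0, 0]]

```text
clock: 17.35
ee_pos: [0.5325, -0.0222, 0.0218]
orientation: [-0.055, -3.139, -0.0]
wrist_force: [-17.2, 0.2, 22.8]
finger_gap: 0.225
grasp_force: 61.9
```

```bash
python3 - <<'E'
from h import *
s=ctrl.sense(); print(s["ee_pos"],s["wrist_force"],s["orientation"])
q=ctrl.read_camera("side"); save(q,"pics/s5.png",(270,140,390,240),6)
C=cloud(q);L=C[(C[:,0]>.58)&(C[:,0]<.63)&(abs(C[:,1]+.025)<.035)]
print("leaf plane z=ax+by+c",np.linalg.lstsq(np.c_[L[:,:2],np.ones(len(L))],L[:,2],rcond=None)[0],np.median(L[:,2]))
E
```

```text
[ 0.53247779 -0.02217999  0.02177609] [-17.23823765   0.18389823  22.77804245] [-5.45832538e-02 -3.13884029e+00 -3.77615977e-04]
leaf plane z=ax+by+c [-0.00687677 -0.00723699  0.02192115] 0.01788644069678229
```

View pics/s5.png

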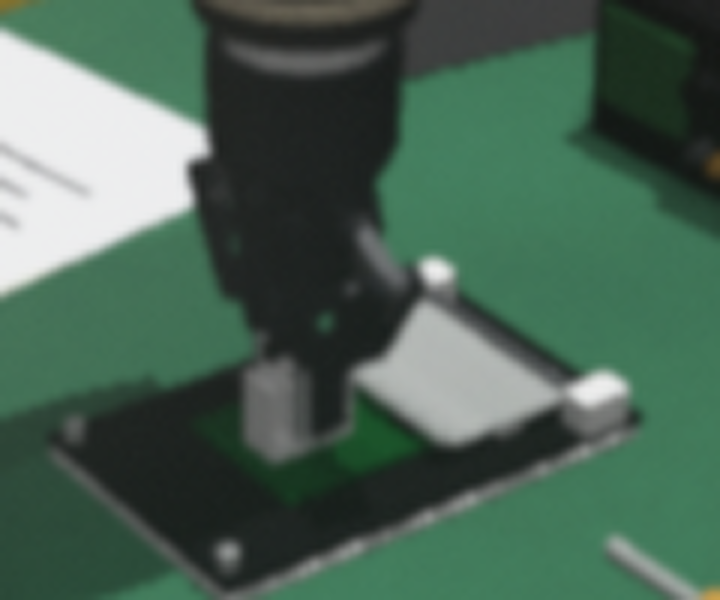

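The picture shows the board seated under the closed, flat leaf (lip at crop (395,415)), centred and held. It is pressed against the bed with about 23 N and against the stop with about 17 N, so I'm handing in.

```bash
python3 -c "
from cell import ctrl
print(ctrl.hand_in())"
```

```text
the job is handed in; nothing more can be done
None
```

I squeezed the trigger fully and let it spring back, then slid the heatsink board under the closed leaf to the stop. I handed in still holding it there, square, centred and pressed flat with about 23 N; no verdict came back.

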